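# Brace the jam jar in the opening stand and unscrew its lid

## Task

Open the jam jar: pick it up, set it upright (do not drop it) fully down in the square recess of the wooden opening stand, which keeps it from turning, and let the stand brace it while you unscrew its tight red lid anticlockwise until it comes free. Lift the free lid straight up and finish still holding it level in the gripper, directly above the jar, with about 2 cm of air between the jar's mouth and the lid's lower edge, the jar staying seated in the stand. Leave the shaker, the upturned cup, the creamer and the mug where they are.

Things in the scene. Friction and masses are not known exactly. Their poses are not given: they have to be found in the camera images.
- jar: Square glass jam jar, dark red filling, paper label on two facing sides, about 0.4 kg (0.3 to 0.55). Body 60x60 mm with upright flat sides from 0 to 70 mm above its base, then a round neck 36 mm across. With the closed lid 99 mm tall. Origin at the centre of the underside, z up, x and y square to the flat sides. Starts standing on the worktop.
- jar_rim (a point): Centre of the jar's mouth, at rim height, 92 mm above the jar's base; axes as the jar's. A white sprung sealing disc lies in the mouth and pushes the closed lid up with about 8 N, so the lid is tight (about 0.1 to 0.4 N m to turn), and an unbraced jar turns along with it.
- lid: Round red twist-off lid, 57 mm outside diameter, 24 mm tall, 0.05 kg, ribbed side, a separate loose part. Origin at the centre of its lower edge, z up, x along the white mark on its top. Closed, its lower edge is 75 mm above the jar's base, 5 mm above the flat shoulder of the jar's body (which is slightly wider than the lid), and its x axis is within 0.14 rad of the jar's.
- lid_top (a point): Centre of the lid's top, axes as the lid's. Two lugs lock the lid: turned anticlockwise from above, it is free once its x axis is 1.05 rad ahead of the jar's x axis (1.2 to 1.5 is comfortable, a stop blocks it near 1.9); clockwise it is blocked. Free, it springs up to 2.5 mm and lifts straight off: lugs clear 9 mm up, the lower edge passes the rim 17 mm up.
- stand: Light wooden opening stand fixed to the worktop, 96x96 mm, 34 mm tall, a steel screw head in each corner, with a square recess in its top: 64x64 mm, 26 mm deep, chamfered mouth, sides parallel to the stand's. Origin at the centre of the underside, z up, x and y square to its sides. The jar fits with 2 mm of play a side, in any of four square directions, and can turn about 0.07 rad in it.
- recess_floor (a point): Centre of the floor of the stand's recess, 8 mm above the worktop; axes as the stand's.
- shaker: Bystander, loose: grey-and-clear shaker, 44 mm across, 90 mm tall. Origin at the centre of its underside.
- cup: Bystander, loose: white ribbed plastic cup standing upside down, 70 mm across, 60 mm tall. Origin at the centre of its underside.
- creamer: Bystander, loose: small white coffee-creamer pot with a foil top, about 40 mm across, 21 mm tall. Origin at the centre of its underside.
- mug: Bystander, loose: white mug with a handle and a closed domed top, 86x114 mm with its handle, 94 mm tall. Origin at the centre of its underside.
There are look-alikes about, which are no part of the job. Leave any blue look-alike of the jar alone. Several things have the shape of the lid; the one meant has the colours described above.

How it is judged:
By the outcome, as a careful person would: the job done as asked, in the order asked, and still so for the second after the job is handed in, while the arm keeps its last pose, push and grip.
It also fails if it takes over 61 s, if anything falls off the work surface, if the arm or the gripper's body presses on something with over 40 N, if the wrist force passes 120 N, or if a joint passes its speed limit or range.

## Robot

A 6-joint arm with a two-finger parallel gripper is mounted at the origin on a cart in front of the work surface, level with it; the furniture and walls round the work are solid. World frame = base frame: x ahead of the robot, y to its left, z up, the work surface at z = 0. Lengths are in mm, angles in rad, forces in N, time in s.
With the tool pointing down it reaches from about 275 to 825 mm from the base axis. Payload 5.2 kg.
Tool frame: the origin (TCP) lies at the very end of the fingers, on their centre line; the grasp point (between the pads) lies 19 mm behind it; z points along the fingers, y is the line along which they close (so a half turn about z gives the same grasp; the last joint's range is limited). The gripper opens to 93 mm and grips with 3 to 60 N. Pads are 15 mm wide; open, the fingers measure 128 mm over their backs; the gripper's body (75 mm by 188 mm) begins 65 mm behind the grasp point.
Start: joints at [1.06, 0.259, 1.535, -0, 1.348, -0.203], TCP at [166.607, 524.163, 218.653] pointing down, gripper open.
Joint ranges: [-3.14, 3.14], [-0.91, 2.08], [0.19, 2.58], [-1.22, 4.36], [0.22, 2.71], [-3.12, 3.12]. Speed limits (rad/s): [2.57, 2.57, 3.14, 3.14, 3.14, 3.14].

## Interface

Orientations are given as [roll, pitch, yaw] about the fixed x, y, z axes, in that order (R = Rz(yaw) Ry(pitch) Rx(roll)).
In Python, from bench import robot gives the robot as it stands. The module is installed in compiled form; this text tells all that it offers. Calls block until the motion is done:
- robot.move_ptp(position, orientation): joint-space move of the TCP to a pose.
- robot.move_linear(position, ori=None, speed=150, f_stop=None): straight line of the TCP; ori=None keeps the orientation; speed is the mean speed in mm/s. With f_stop (N) it stops when the force on the tool has changed by that much, and returns True; else False.
- robot.move_j(angles): joint-space move.
- robot.move_gripper(opening): opening from 0.0 (shut) to 1.0 (fully open); the grip force is fixed at half the most; returns when the fingers have stopped.
- robot.sleep(seconds).
- robot.inverse_kinematics(position, orientation): joint angles nearest the present ones, or None.
- robot.get_image(name): name is "scene" or "side" or "wrist"; returns a dict with "img" (480x640x3 uint8, blue, green, red), "fovy" (degrees; the focal length in pixels is half the picture's height over the tangent of half this angle, whatever the lens; pixels are square), "cx", "cy" (the principal point, pixels), "k1" (the pictures are not rectified: a ray, as slopes to the right and down, at radius r is drawn at 1 + k1 r^2 times it, then the intrinsics apply), "eye" and "orientation" of the camera in the world. Camera axes: x right, y down, z forward; pixel columns grow to the right and rows downward; lengths in mm; the calibration is good to about 2 mm. A picture is of the moment at which its call begins. There is no depth.
A pose or a line that the arm cannot do raises robot.MotionError and nothing moves.
- robot.hand_in(): hands the job in; it is judged then, once.
Readings, each from a call of its own:
- robot.current_t(): time.
- robot.current_qpos(): joint angles.
- robot.current_joint_vel(): joint speeds.
- robot.current_joint_efforts(): joint torques, N m.
- robot.current_tcp_pos(): TCP position.
- robot.current_eef_rot(): TCP orientation.
- robot.current_contact_force(): force on the tool from outside, world axes, zero at the start.
- robot.current_ft_torque(): the same for the moment, N m.
- robot.current_gripper_width(): opening from 0.0 (shut) to 1.0 (fully open).
- robot.current_finger_force(): force on a finger pad.
Only numpy, scipy, OpenCV 4.12 (cv2) and the standard library are available. Lean on these libraries where they do the work, as an engineer would, in place of code of your own. Each camera call takes 0.05 s, during which the arm holds its last target. There are 200 camera calls.

## Working session

There is one attempt and no reset: what is moved stays moved. The work goes in short steps, each a Python script; the robot and the scene stay as the last script left them, time stands still between calls to the robot, and variables do not carry over. Pictures are saved under pics/ and viewed, at most 10 in all, crops included, and the job is handed in when it is done.

```bash
mkdir -p pics; cat > h.py <<'E'
import numpy as np, cv2
from scipy.spatial.transform import Rotation as Ro
from bench import robot
def K(c):
    f=240/np.tan(np.radians(c["fovy"])/2); return f
def ray(c,u,v):
    f=K(c); d=np.array([(u-c["cx"])/f,(v-c["cy"])/f]); p=d.copy()
    for _ in range(20): p=d/(1+c["k1"]*(p@p))
    R=Ro.from_euler('xyz',c["orientation"]).as_matrix()
    return np.array(c["eye"],float), R@np.array([p[0],p[1],1])
def on(c,u,v,z):
    e,d=ray(c,u,v); return e+d*(z-e[2])/d[2]
def proj(c,P):
    R=Ro.from_euler('xyz',c["orientation"]).as_matrix()
    q=R.T@(np.array(P,float)-c["eye"]); p=q[:2]/q[2]; p=p*(1+c["k1"]*(p@p)); return p*K(c)+[c["cx"],c["cy"]]
import pickle
def snap(name,tag):
    c=robot.get_image(name); cv2.imwrite(f"pics/{tag}.png",c["img"]); pickle.dump(c,open(f"pics/{tag}.pkl","wb")); return c
def load(tag): return pickle.load(open(f"pics/{tag}.pkl","rb"))
E
python3 - <<'E'
from h import *
for n in("scene","side","wrist"):
    c=snap(n,n+"0"); print(n,c["fovy"],c["cx"],c["cy"],c["k1"],c["eye"],c["orientation"])
print(robot.current_eef_rot(),robot.current_t())
a=np.hstack([load("scene0")["img"],load("side0")["img"]])
cv2.imwrite("pics/both.png",cv2.resize(a,(800,300)))
E
```

```text
scene 45.41149125830887 320.473444696712 240.14702330023985 -0.14888777042195367 [ 927.85863553 -786.1253069  1394.66019185] [-2.44133441  0.01323442  0.29704452]
side 47.87980887665354 316.1674384427253 242.50346697345066 0.018668303968694736 [ 560.99643179 -731.51181017 1013.52084871] [-2.33292144  0.00644798 -0.03936552]
wrist 67.22774324081261 316.0581089941746 249.45933437056794 -0.04999429567609184 [ 97.25872507 546.18289094 384.39679884] [2.87562926e+00 9.53739900e-04 1.26283668e+00]
[-3.14021294e+00 -2.60699219e-04  2.83382668e+00] 0.15
```

View pics/scene0.png

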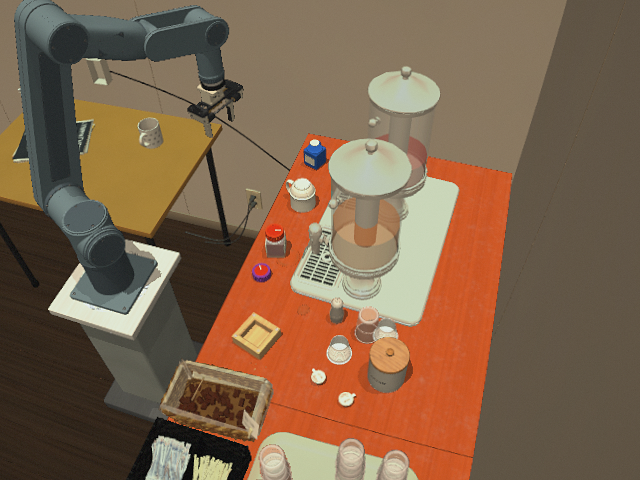

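View pics/side0.png

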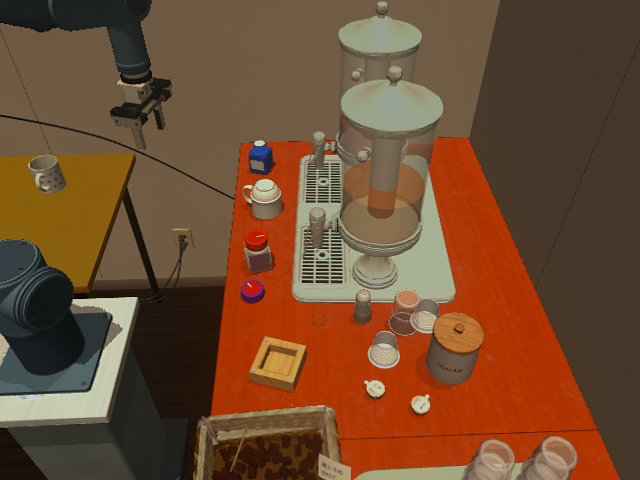

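The scene view shows the square dark-red jar with its red lid at scene (275,240), side (257,250). The look-alikes are a blue jar with a white cap at scene (315,154), side (261,158), and a purple lid-shaped disc with some red at scene (261,271), side (252,291). The stand is at scene (256,335), side (278,363). Only the first has a dark red filling and a red lid; I'll confirm with a crop.

```bash
python3 - <<'E'
from h import *
s,d=load("scene0"),load("side0")
a=cv2.resize(s["img"][190:290,235:335],(400,400),interpolation=cv2.INTER_CUBIC)
b=cv2.resize(d["img"][220:320,210:310],(400,400),interpolation=cv2.INTER_CUBIC)
cv2.imwrite("pics/crop.png",np.hstack([a,b]))
def tri(p,q):
    e,r=ray(s,*p);f,g=ray(d,*q)
    t=np.linalg.lstsq(np.stack([r,-g],1),f-e,rcond=None)[0]
    return (e+r*t[0]).round(),(f+g*t[1]).round()
print("lid",on(s,275,231,99).round(),on(d,256,238,99).round(),tri((275,231),(256,238)))
print("stand",on(s,257,331,34).round(),on(d,279,358,34).round(),tri((257,331),(279,358)))
for n,p,z in[("blue",(261,146),99),("mug",(265,185),94),("purple",(252,288),24)]: print(n,on(d,*p,z).round())
hsv=cv2.cvtColor(d["img"],cv2.COLOR_BGR2HSV)
print(hsv[238,256],hsv[330,240],hsv[291,252])
for y in (-40,0,):
  pass
for p in[(320,420-100,0)]: pass
E
```

```text
lid [450. 249.  99.] [445. 249.  99.] (array([445., 260.,  85.]), array([443., 262.,  87.]))
stand [503. -57.  34.] [501. -60.  34.] (array([500., -52.,  24.]), array([501., -53.,  24.]))
blue [443. 655.  99.]
mug [460. 469.  94.]
purple [433. 151.  24.]
[  4 255 193] [  9 255 173] [  3 255 193]
```

View pics/crop.png

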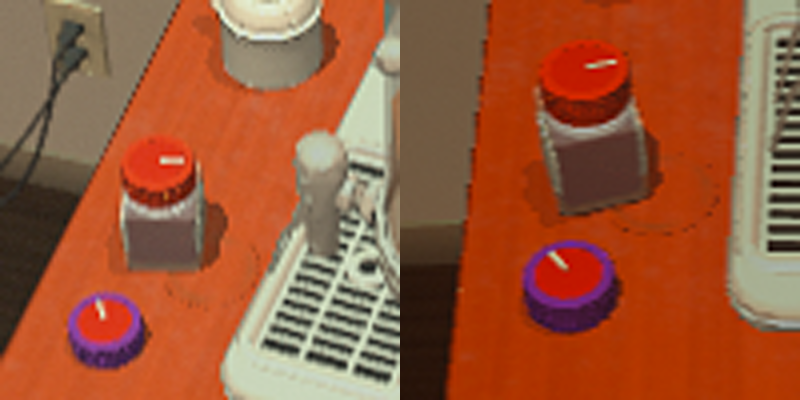

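The crop confirms it: the jar has clear, dark-red flat sides and a fully red lid with a white mark, while the disc has a purple rim, so it is a decoy. Next I'll look from above at the stand, then at the jar, with the wrist camera.

```bash
python3 - <<'E'
from h import *
robot.move_ptp([501,-57,240],[np.pi,0,np.pi-0.0]); a=snap("wrist","w_stand")
robot.move_ptp([447,252,240],[np.pi,0,np.pi]); b=snap("wrist","w_jar")
print(robot.current_t(),robot.current_qpos(),robot.current_tcp_pos(),robot.current_eef_rot())
print(proj(a,[501,-57,34]),proj(b,[447,252,99]),b["eye"],b["orientation"])
cv2.imwrite("pics/wj.png",cv2.resize(np.hstack([a["img"],b["img"]]),(800,300),interpolation=cv2.INTER_AREA))
E
```

```text
3.825 [ 2.93853626e-01  1.78093605e-01  1.58581169e+00 -5.47623738e-04
  1.37759234e+00 -1.27563091e+00] [447.61963514 251.01233704 239.9746445 ] [-3.14110608e+00  2.47221783e-04  3.14038604e+00]
[314.98632516 222.72663006] [316.52846062 236.53831601] [374.69149022 251.55815924 406.42369182] [ 2.87480889e+00 -2.06567550e-04  1.57034191e+00]
```

View pics/wj.png

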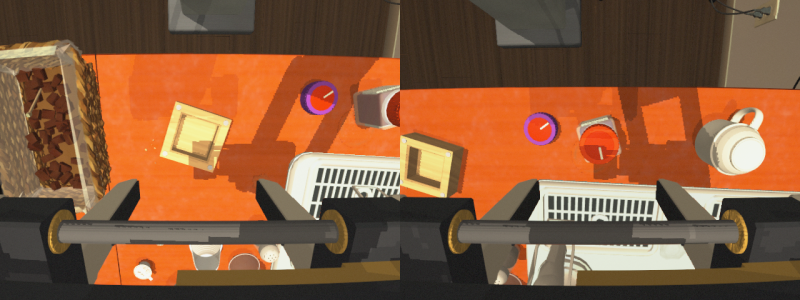

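The wrist views show the stand at about (315,219) full-size, turned a little, and the jar lid at about (317,229), with the jar body turned about 0.2 rad. Enlarged crops will give me the edges.

```bash
python3 - <<'E'
from h import *
a,b=load("w_stand")["img"],load("w_jar")["img"]
A=cv2.resize(a[155:285,250:380],(400,400),interpolation=cv2.INTER_CUBIC)
B=cv2.resize(b[170:270,270:370],(400,400),interpolation=cv2.INTER_CUBIC)
cv2.imwrite("pics/wj2.png",np.hstack([A,B]))
E
```

```text
(no output)
```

View pics/wj2.png

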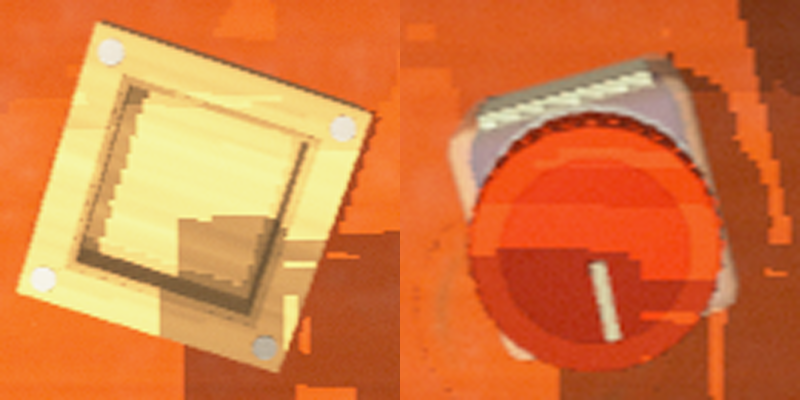

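```bash
python3 - <<'E'
from h import *
a,b=load("w_stand"),load("w_jar")
S=lambda x,y,z: on(a,250+(x+.5)*.325-.5,155+(y+.5)*.325-.5,z)
J=lambda x,y,z: on(b,270+(x-400+.5)*.25-.5,170+(y+.5)*.25-.5,z)
def quad(n,P):
    P=np.array(P); e=np.roll(P,-1,0)-P
    print(n,P.mean(0).round(1),np.linalg.norm(e,axis=1).round(1),[round((np.arctan2(v[1],v[0]))%(np.pi/2),3) for v in e])
quad("screws",[S(*p,34) for p in[(111,52),(342,128),(264,347),(42,279)]])
quad("outer",[S(*p,34) for p in[(100,22),(375,117),(283,372),(18,291)]])
quad("recess",[S(*p,34) for p in[(128,75),(319,137),(256,319),(74,263)]])
print("lid c",J(596,247,99),"L/R",J(470,247,99),J(722,247,99),"bot",J(600,372,99))
print("mark",J(597,265,99),J(613,338,99)); m=J(613,338,99)-J(597,265,99);print(np.arctan2(m[1],m[0]))
for p,q in[((480,123),(655,78)),((457,150),(520,355)),((690,130),(735,290))]:
    d=J(*q,70)-J(*p,70); print(J(*p,70),J(*q,70),np.arctan2(d[1],d[0])%(np.pi/2))
E
```

```text
screws [499.3 -60.8  34. ] [80.8 81.  81.2 81.3] [np.float64(1.257), np.float64(1.257), np.float64(1.261), np.float64(1.251)]
outer [499.4 -59.4  34. ] [96.2 94.6 97.4 96.2] [np.float64(1.244), np.float64(1.259), np.float64(1.261), np.float64(1.246)]
recess [498.  -59.3  34. ] [66.9 66.9 66.2 67. ] [np.float64(1.26), np.float64(1.262), np.float64(1.262), np.float64(1.272)]
lid c [442.38361794 253.82644472  99.        ] L/R [442.36476116 226.38518539  99.        ] [442.39019591 281.27377039  99.        ] bot [470.88164303 254.7584634   99.        ]
mark [446.40587454 254.05048673  99.        ] [462.99786497 257.62047827  99.        ]
0.21193247777853003
[419.17602374 226.95996351  70.        ] [408.77836167 267.63291729  70.        ] 0.25028046380322033
[425.49965585 221.4500322   70.        ] [475.61759343 235.59765413  70.        ] 0.2751278002797323
[420.83591882 275.94283011  70.        ] [459.34558047 287.45862074  70.        ] 0.290572524610615
```

```bash
python3 - <<'E'
from h import *
s,d=load("scene0"),load("side0")
for p,q in [((315,226),(317,212)),((318,252),(318,245))]:
    e,r=ray(s,*p);f,g=ray(d,*q)
    t=np.linalg.lstsq(np.stack([r,-g],1),f-e,rcond=None)[0]; X=(e+r*t[0]+f+g*t[1])/2; print("tap",X.round())
    if X[0]<525: raise SystemExit("tap close")
yaw=-np.pi+.27
robot.move_ptp([442.5,254,130],[np.pi,0,yaw])
print("hit",robot.move_linear([442.5,254,32],speed=120,f_stop=8),robot.current_tcp_pos())
robot.move_gripper(0.0); print(robot.current_gripper_width(),robot.current_finger_force())
robot.move_linear([442.5,254,150],speed=120)
snap("wrist","w_held"); snap("side","s_held")
print(robot.current_gripper_width(),robot.current_contact_force(),robot.current_t())
E
```

```text
tap [594. 200. 220.]
tap [598. 205. 108.]
hit False [443.33939963 254.28782887  32.89714726]
0.6447563999800814 29.988035559654236
0.6434636877731014 [-0.54416809  0.76758087 -6.16714995] 7.1667
```

The grip width is 59.9 mm, as it should be. I'll carry the jar above the stand and look.

```bash
python3 - <<'E'
from h import *
robot.move_ptp([499.2,-60,150],[np.pi,0,np.pi-.314])
robot.move_linear([499.2,-60,85],speed=100)
w=snap("wrist","w_over"); d=snap("side","s_over")
print(robot.current_tcp_pos(),robot.current_eef_rot(),robot.current_contact_force(),robot.current_t())
A=cv2.resize(w["img"][60:360,170:470],(400,400),interpolation=cv2.INTER_CUBIC)
B=cv2.resize(d["img"][270:420,200:350],(400,400),interpolation=cv2.INTER_CUBIC)
cv2.imwrite("pics/over.png",np.hstack([A,B]))
E
```

```text
[499.95010453 -60.10959248  85.83551262] [-3.14155138e+00  1.82941808e-03  2.82788058e+00] [ 1.20586208 -0.12142286 -6.67512209] 9.2833
```

View pics/over.png

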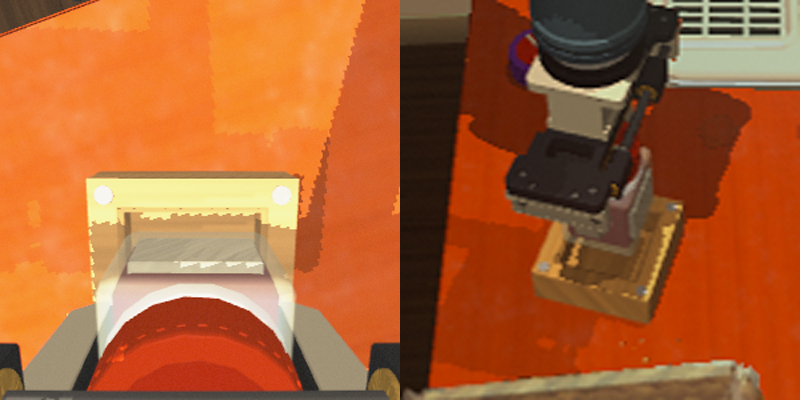

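The wrist crop shows the jar square with the stand. The screw heads at (104,195) and (281,195) are centred about 1 mm left of the jar's centre line, so I'll nudge the jar by that and insert it with a force stop.

```bash
python3 - <<'E'
from h import *
w=load("w_over")
q=lambda x,y:on(w,170+(x+.5)*.75-.5,60+(y+.5)*.75-.5,34)
p=(q(104,195)+q(281,195))/2; u=np.array([np.cos(-.314),np.sin(-.314)]); print(p,"centre est",p[:2]+u*40.5)
robot.move_linear([499.2,-60.7,60],speed=80,f_stop=12)
print(robot.current_tcp_pos(),robot.current_contact_force())
print(robot.move_linear([499.2,-60.7,36],speed=25,f_stop=12))
print(robot.current_tcp_pos(),robot.current_eef_rot(),robot.current_contact_force(),robot.current_t())
snap("side","s_in");snap("wrist","w_in")
E
```

```text
[460.96815334 -48.11225665  34.        ] centre est [499.48793499 -60.62131022]
[499.00147214 -60.6667057   59.79399142] [ 0.1837658   0.75416283 -5.60925358]
True
[499.01326926 -60.60980637  40.02851396] [ 3.14156301e+00 -6.17300808e-04  2.82759975e+00] [-0.24325092  0.06630563  4.42092604] 10.5083
```

Contact came at TCP z 40.0, as expected for a fully seated jar. Now the lid.

```bash
python3 - <<'E'
from h import *
robot.move_gripper(1.0)
x,y=499.2,-60.7
robot.move_linear([x,y,125],speed=150); snap("wrist","w_rel")
y0=np.pi-.314-.6
robot.move_ptp([x,y,118],[np.pi,0,y0])
print(robot.move_linear([x,y,82],speed=80,f_stop=8),robot.current_tcp_pos())
print("pre",robot.current_contact_force(),robot.current_ft_torque())
robot.move_gripper(0.0); print("w",robot.current_gripper_width()*93,robot.current_finger_force(),robot.current_contact_force())
for i in range(4):
    q=list(robot.current_qpos()) if i==0 else q
    q[5]-=1.45/4; robot.move_j(q)
    print(np.round(robot.current_contact_force(),2),np.round(robot.current_ft_torque(),3),robot.current_eef_rot()[2],robot.current_gripper_width()*93)
print(robot.current_tcp_pos(),robot.current_t())
snap("wrist","w_tw");snap("side","s_tw");snap("scene","c_tw")
E
```

```text
False [499.27916971 -60.71617787  82.01061383]
pre [ 0.07772899  0.05398018 -0.45977317] [-0.00375884  0.02028777  0.00532849]
w 55.5368231493199 30.00036363489926 [-0.38631072  0.08050937  1.20965345]
[-0.43  0.    1.37] [-0.002 -0.046  0.037] 2.5870594992126104 56.20122098972513
[ 0.16 -0.83  0.55] [0.02  0.021 0.057] 2.9479011130005013 56.341633439244276
[-0.25  0.09  5.91] [0.072 0.199 0.032] -2.9716218478810608 55.901581233168926
[ 0.11 -0.95  6.16] [0.138 0.034 0.046] -2.60917369970756 55.87343857911982
[500.13550989 -60.94547963  82.95100164] 15.7917
```

The upward force jumped to about 6 N in the third step, which is the spring releasing the free lid. I'll lift gently and watch the force.

```bash
python3 - <<'E'
from h import *
x,y=499.2,-60.7
for z in (85,88,92):
    s=robot.move_linear([x,y,z],speed=20,f_stop=12); print(z,s,np.round(robot.current_contact_force(),2),robot.current_tcp_pos()[2])
    if s: break
else:
    robot.move_linear([x,y,119],speed=60,f_stop=8)
robot.sleep(.3)
print(robot.current_contact_force(),robot.current_tcp_pos(),robot.current_eef_rot(),robot.current_gripper_width()*93,robot.current_t())
w=snap("wrist","w_up");d=snap("side","s_up");c=snap("scene","c_up")
A=cv2.resize(w["img"][120:420,170:470],(400,400),interpolation=cv2.INTER_CUBIC)
B=cv2.resize(d["img"][280:400,215:335],(400,400),interpolation=cv2.INTER_CUBIC)
cv2.imwrite("pics/up.png",np.hstack([A,B]))
E
```

```text
85 False [ 0.34  0.47 -0.32] 84.80417901472555
88 False [ 0.42  0.36 -1.56] 88.00023243618007
92 False [-0.1  -0.28 -0.58] 92.17920667961145
[-0.19284724  0.71130257 -0.14177531] [498.99196501 -60.62142667 118.66855019] [ 3.14122589e+00 -2.64368220e-04 -2.60544953e+00] 56.38494795476223 17.7833
```

View pics/up.png

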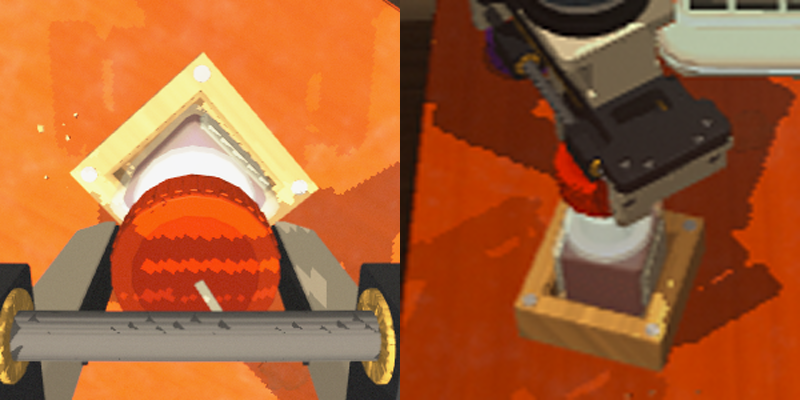

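The lid is free and held, with the white mark at (207,295), and the jar is seated in the stand. I'll check the lid's height numerically.

```bash
python3 - <<'E'
from h import *
w=load("w_up"); t=np.array([499,-60.6]); yaw=-2.605
P=t+28.5*np.array([np.cos(yaw),np.sin(yaw)])
for z in (117,120,123): print(z,(proj(w,[*P,z])-[170,120])/.75,(proj(w,[*P,z+24])-[170,120])/.75)
# red rows along the lid's centre column
col=w["img"][240:275,314:319].mean(1).round().astype(int)
for i,r in enumerate(col): print(round((i+120)/.75),r,end=" ")
cv2.imwrite("pics/lidz.png",cv2.resize(np.hstack([w["img"][235:295,270:360]]),(800,533),interpolation=cv2.INTER_NEAREST))
E
```

```text
117 [194.71872242 167.87031202] [194.79996932 187.34133555]
120 [194.72767505 170.01584365] [194.8119133  190.20372227]
123 [194.73693608 172.23528154] [194.82433353 193.18023784]
160 [247 246 246] 161 [247 246 246] 163 [247 246 246] 164 [247 246 246] 165 [247 246 246] 167 [247 246 246] 168 [246 246 246] 169 [246 246 246] 171 [245 245 244] 172 [244 244 244] 173 [201 209 232] 175 [ 21  49 151] 176 [ 20  52 169] 177 [ 20  56 181] 179 [ 21  55 181] 180 [ 24  55 182] 181 [ 25  55 183] 183 [ 23  57 183] 184 [ 18  54 182] 185 [ 18  55 183] 187 [ 21  55 183] 188 [ 29  59 184] 189 [ 44 103 232] 191 [ 25  58 190] 192 [ 21  59 200] 193 [ 20  71 235] 195 [ 19  81 245] 196 [ 46 115 247] 197 [ 16  98 247] 199 [ 16  96 247] 200 [ 16  95 247] 201 [ 14  95 247] 203 [ 15  95 247] 204 [ 17  95 247] 205 [ 16  95 247]
```

View pics/lidz.png

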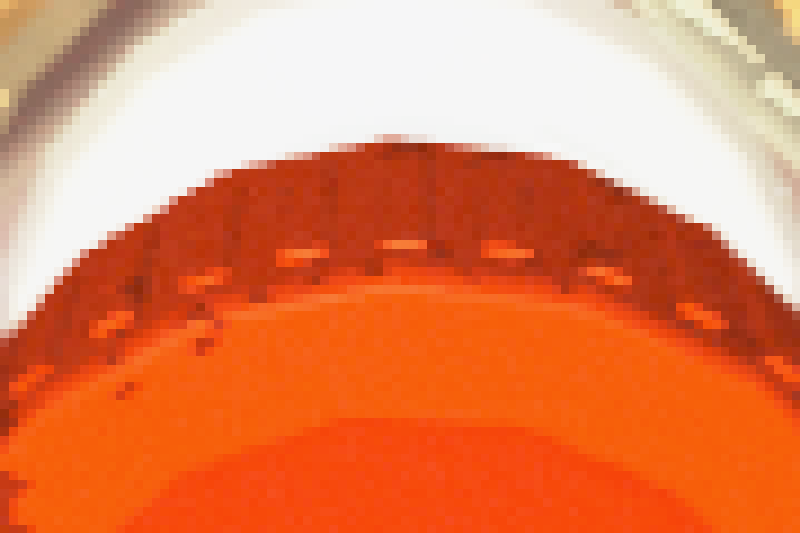

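The lid's lower edge is at crop row about 174. I'll compare this with the picture taken before lifting, when the lid's height was known.

```bash
python3 - <<'E'
from h import *
for n in("w_tw","w_up"):
    im=load(n)["img"][:,314:319].mean(1); e=[i for i in range(235,275) if im[i,0]>120 and im[i+1,0]<=120]
    t=[i for i in range(255,272) if im[i,1]<75 and im[i+1,1]>=75]
    print(n,e,t,im[248:253].round().tolist())
E
```

```text
w_tw [250] [261, 265] [[240.0, 245.0, 246.0], [244.0, 245.0, 246.0], [213.0, 214.0, 237.0], [19.0, 50.0, 162.0], [22.0, 52.0, 166.0]]
w_up [250] [261, 265] [[245.0, 245.0, 244.0], [244.0, 244.0, 244.0], [201.0, 209.0, 232.0], [21.0, 49.0, 151.0], [20.0, 52.0, 169.0]]
```

The edge row is the same in both pictures, so the lid did not slip during the lift. Its lower edge is at z 119–121 and the rim at z 100, a gap of about 2 cm.

```bash
python3 -c "
from h import *
print(np.abs(robot.current_joint_vel()).max(),robot.current_t()); print(robot.hand_in())"
```

```text
0.002280154803667964 17.9333
the job is handed in; nothing more can be done
None
```

Handed in at 17.9 s: the jar is seated in the stand, the lid is unscrewed and held level above it with about 2 cm of air, and the arm never went near the shaker, cup, creamer or mug; no verdict came back.

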